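# Load the flanged last post into the lasting jack

### The job

Stand the flanged steel post on the bed of the grey jack in front of its slotted plate and slide it, upright, into the slot with its foot flange under the plate, past the two sprung detent balls, until it is fully home against the stop that closes the slot; then let go. Push gently, by feel, with no more than about 15 N, and leave the other things on the bench where they are.

Things in the scene. Friction and masses are not known exactly. Their poses are not given: they have to be found in the camera images.
- post: The flanged last post, bare steel, stands upright on the bench. Round about its own z: foot flange 48 mm diameter and 6 mm thick, above it a plain barrel 30 mm diameter up to 75 mm, then a thin pin 12 mm diameter up to 90 mm. Origin: centre of the underside of the flange; z up along the barrel. 0.28 to 0.56 kg.
- jack: Lasting jack, bolted down, level. Origin: under its base on the slot's centre line; x runs into the slot, y left, z up. Grey base x -130 to +100, 130 wide, 20 mm high; its flat top is the bed. Over it a steel plate, x -55 to +90, y -55 to +55, underside 28, top 36 mm above the bench (8 mm room for the 6 mm flange). Screw heads on the plate reach 40 mm above the bench. In front of x -55 the bed is free.
- plain_post: Bystander: a similar loose steel post without flange, 30 mm diameter, 75 mm high with a 12 mm pin up to 90 mm. Origin: centre of its underside.
- tin: Bystander: closed metal tin, 64 mm diameter, 70 mm high. Origin: centre of its underside.
- hammer: Bystander: hammer lying on the bench to the left of the jack. Origin: under its middle, x along the handle towards the head.
- jack_mouth (a point): Mouth of the slot, on its centre line at the bed's height: x -55, z +20 mm from the jack's origin, axes as the jack's. The slot is 63 mm wide here, narrows to 34 mm at jack x -30 and runs on 34 mm wide to its closed end, the rigid flat face of an adjustable stop, set anywhere from jack x +15 to +35 each time (not measured: feel for it). Home: barrel touching it, its axis 15 mm before it.
- seat (a joint): Small sprung brass pin in the middle of the stop's face, pressed by the barrel at the end of its way (under 2 N): 0 m standing out 4 mm, 0.004 m flush, barrel home. Two polished brass detent balls, 10 mm, one each side, 21 mm before the face, reach 5 mm into the slot and give way sideways on springs: the barrel meets them with its axis 31 mm before the face and passes with about 4 to 12 N along the slot.
Things that resemble listed ones, but are neither listed nor needed, are in the scene too. What is shaped like the post but yellow is not meant.

How it is judged:
On the way:
1. the post stands upright on the jack's bed in front of the slot (x of post in the frame of jack between -0.14 and -0.035 m and y of post in the frame of jack between -0.05 and 0.05 m and z of post in the frame of jack between 0.017 and 0.023 m and angle between post's own z axis and vertical below 0.1 rad), for 0.1 s.
At the end, for the whole second after the job is handed in: The post stands at rest, upright within 0.08 rad, its flange on the bed under the slotted plate, on the slot's centre line within 4 mm, its barrel holding the seat pin pressed by more than 2.5 mm of 4 (within 1.5 mm of the stop) (value of joint seat above 0.0025 m and x of post in the frame of jack between -0.003 and 0.023 m and y of post in the frame of jack between -0.004 and 0.004 m and z of post in the frame of jack between 0.017 and 0.023 m and angle between post's own z axis and vertical below 0.08 rad and linear speed of post below 0.01 m/s); the robot touches nothing.
It fails at once if post and jack are forced together with more than 38 N in all, summed over their contacts (contact force between post and jack above 38 N).
It fails at once if the post is tipped over (angle between post's own z axis and vertical above 0.7 rad).
It fails at once if the plain post, tin or hammer is moved by more than 20 mm (distance of any of plain_post, tin, hammer from where it was at the start of the episode above 0.02 m).
It also fails if it takes over 64 s, if anything falls off the work surface, if the arm or the gripper's body presses on something with over 40 N, if the wrist force passes 120 N, or if a joint passes its speed limit or range.

### The arm

A 7-joint arm with a two-finger parallel gripper is mounted at the origin on the work surface. World frame = base frame: x ahead of the robot, y to its left, z up, the work surface at z = 0. Lengths are in m, angles in rad, forces in N, time in s.
With the tool pointing down it reaches from about 0.425 to 0.925 m from the base axis. Payload 6.8 kg.
Tool frame: the origin (TCP) lies at the centre of the arm's flange, where the gripper is bolted on; the fingertips stand 182 mm ahead of it and the grasp point (between the pads) lies 163 mm ahead of it (ctrl.pinch_z is the distance from the TCP to the grasp point, in m); z points along the fingers, y is the line along which they close (so a half turn about z gives the same grasp; the last joint's range is limited). The gripper opens to 88 mm and grips with 3 to 60 N. Pads are 20 mm wide; open, the fingers measure 115 mm over their backs; the gripper's body (75 mm by 178 mm) begins 61 mm behind the grasp point.
Start: joints at [-1.403, 0.477, 0.022, 1.555, -0.011, 1.109, -0.083], TCP at [0.184, 0.65, 0.405] pointing down, gripper open.
Joint ranges: [-2.96, 2.96], [-0.34, 2.1], [-1.41, 1.46], [0.24, 2.44], [-1.37, 4.51], [0.17, 1.92], [-2.96, 2.96]. Speed limits (rad/s): [2.39, 2.39, 3.14, 3.14, 3.14, 3.14, 3.14].

### API

Orientations are given as a unit quaternion [w, x, y, z].
In Python, from cell import status, imaging, ctrl gives the robot as it stands. The module is installed in compiled form; this text tells all that it offers.
- The arm moves only by the tool carry_out, never from a script. Its argument "deltas" is a list of rows, each an object of numbers: "claw": the closure in counts, from 0 (fully open) to 255 (shut); "x", "y", "z": the shift along the tool's x, y, z in cm; "spin": the turn about the tool's z in rad. A call has 1 to 5 rows; each row shifts and turns the commanded pose from where the row before left it, along the tool's axes as they then stand; what a row does not reach is not made up. A row lasts 1/10 s, in which the tool goes at most 50 mm and 8.59 degrees, less where a joint would pass 70% of its speed; a pose out of reach is approached as far as the arm can. A call with a gripper value outside its range is refused whole. The fingers move at their own pace and stop on an object; "force" is the grip in N (left out, the last holds). Time passes only in rows, so rows that do not move let the fingers close. It gives the time, the measured TCP pose, the force, the opening and the grip force at its end, in the units of the state.
- status.read_state(): the state, without advancing time (a new reading comes with each control period).
- imaging.capture(name): name is "scene" or "top"; returns a dict with "frame" (384x512x3 uint8, red, green, blue), "fx", "fy", "cx", "cy" (pixels), "R" (3x3) and "t" (3): a world point X has camera coordinates R X + t. Camera axes: x right, y down, z forward; pixel columns grow to the right and rows downward; lengths in m; the calibration is good to about 2 mm. A picture is of the moment at which its call begins. There is no depth.
- ctrl.close_job(): hands the job in; it is judged then, once.
The state is a dict: "time_s": time; "joints": joint angles; "qvel": joint speeds; "joint_torque": joint torques, N m; "position": TCP position; "ee_rot": TCP orientation; "force": force on the tool from outside, world axes, zero at the start; "torque": the same for the moment, N m; "finger_gap": finger opening in m; "grip_force": force on a finger pad.
Only numpy, scipy, OpenCV 4.12 (cv2) and the standard library are available. Lean on these libraries where they do the work, as an engineer would, in place of code of your own. Each camera call takes 0.05 s, during which the arm holds its last target. There are 200 camera calls.

## Working session

There is one attempt and no reset: what is moved stays moved. The work goes in short steps, Python scripts to look and compute and a tool call to move; the robot and the scene stay as the last step left them, time stands still between calls to the robot, and variables do not carry over. Pictures are saved under pics/ and viewed, at most 10 in all, crops included, and the job is handed in when it is done.

Besides the shell and the picture viewer there is one more tool, called by a JSON object that holds its "op" and its "data", one argument or row to a line. carry_out: Moves the arm, as the interface text tells. Its arguments: {"type":"object","properties":{"deltas":{"type":"array","items":{"type":"object","properties":{"claw":{"type":"number"},"x":{"type":"number"},"y":{"type":"number"},"z":{"type":"number"},"spin":{"type":"number"}}}},"force":{"type":"number"}},"required":["deltas"]}

```bash
mkdir -p pics
cat > h.py <<'E'
import numpy as np,cv2
from cell import status,imaging,ctrl
def cap(n,name):
    c=imaging.capture(n); np.savez(f'{name}_{n}.npz',**c)
    cv2.imwrite(f'pics/{name}_{n}.png',c['frame'][:,:,::-1]); return c
def ray(c,u,v,z):
    R=np.array(c['R']);t=np.array(c['t']);o=-R.T@t
    d=R.T@np.array([(u-c['cx'])/c['fx'],(v-c['cy'])/c['fy'],1]); return o+d*(z-o[2])/d[2]
def proj(c,X):
    p=np.array(c['R'])@np.array(X)+np.array(c['t']); return p[0]/p[2]*c['fx']+c['cx'],p[1]/p[2]*c['fy']+c['cy']
E
python3 - <<'E'
from h import *
for n in('scene','top'):
    c=cap(n,'a'); print(n,c['fx'],np.round(-np.array(c['R']).T@c['t'],3),np.round(c['R'],2).tolist())
    cv2.imwrite(f'pics/a2_{n}.png',cv2.resize(c['frame'][:,:,::-1],(800,600),interpolation=cv2.INTER_CUBIC))
s=status.read_state();print(s)
E
```

```text
scene 375.9839118375521 [ 0.958 -0.152  0.803] [[0.48, 0.88, 0.02], [0.73, -0.39, -0.56], [-0.48, 0.28, -0.83]]
top 458.91871160354486 [0.318 0.083 1.331] [[-0.02, -1.0, -0.01], [-0.99, 0.02, -0.15], [0.15, 0.01, -0.99]]
{'time_s': 0.1, 'joints': array([-1.40313875,  0.47775778,  0.02235255,  1.55633038, -0.01149057,
        1.10929164, -0.08312306]), 'qvel': array([-0.00015572, -0.00090426,  0.00085309, -0.00175148,  0.00234247,
        0.00146862,  0.00034565]), 'joint_torque': array([ 3.98664270e-03, -5.84096897e+01,  1.53988905e+00, -2.73316813e+01,
       -5.42041683e-02,  1.31707097e-02,  8.66930873e-05]), 'position': array([0.18371791, 0.6492723 , 0.40376121]), 'ee_rot': array([-4.69574946e-05,  1.37445961e-01,  9.90508920e-01, -8.28057672e-04]), 'force': array([-0.14600151,  0.66739937, -0.07754934]), 'torque': array([0.00553343, 0.05105743, 0.00504721]), 'grip_force': 0.0, 'finger_gap': 0.08784641460754349}
```

View pics/a2_top.png

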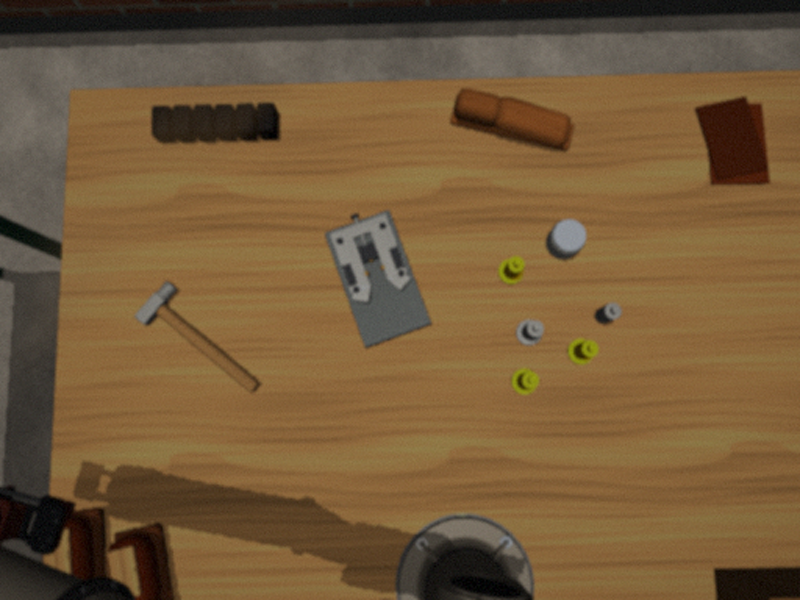

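View pics/a2_scene.png

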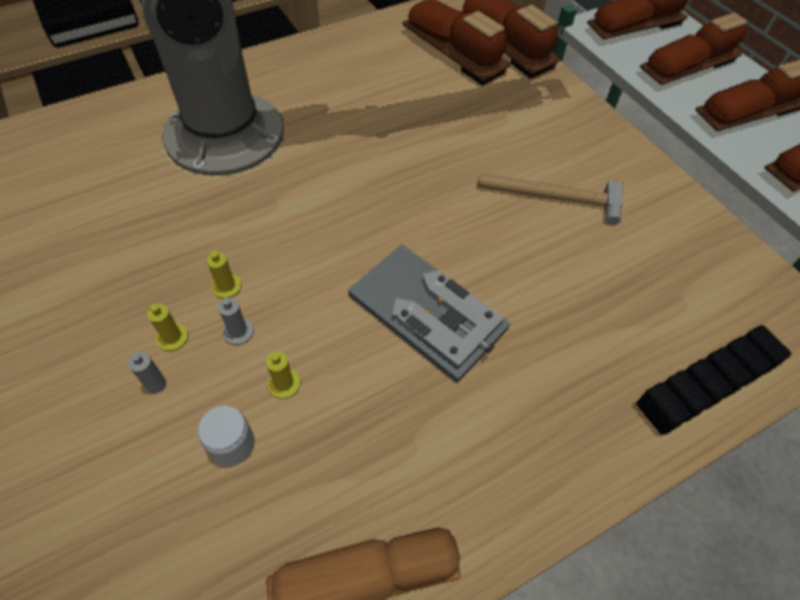

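The top view (800x600) shows the candidates. A steel flanged post is at (530,332) and a steel plain post, with no flange, at (608,313). Three yellow flanged posts are at (512,268), (583,350) and (525,381), and the tin is at (567,238). By its description, the post is the bare-steel flanged one at (530,332), which in the scene view is at (235,322). The jack is around (375,280), with its mouth facing the robot, and the hammer is at (200,340).

Run:
```python
from h import *
T=dict(np.load('a_top.npz'));S=dict(np.load('a_scene.npz'))
k=lambda c,x0,y0,x1,y1,w,h:cv2.resize(c['frame'][y0:y1,x0:x1,::-1],(w,h),interpolation=cv2.INTER_CUBIC)
# top jack 200..285 x 130..225 ; post
a=k(T,200,130,290,230,450,500); b=k(T,320,195,370,225,350,210); d=k(S,135,185,170,225,245,280)
im=np.zeros((500,800,3),np.uint8); im[:,:450]=a; im[:210,450:]=b; im[215:495,450:695]=d
cv2.imwrite('pics/crop.png',im)
# masks: grey low saturation
for n,c,roi in(('T',T,(322,198,354,222)),('S',S,(138,188,165,222)),('Tjack',T,(200,130,290,230))):
    x0,y0,x1,y1=roi; hsv=cv2.cvtColor(c['frame'][y0:y1,x0:x1],cv2.COLOR_RGB2HSV)
    m=((hsv[...,1]<70)&(hsv[...,2]>55)).astype(np.uint8)
    nn,l,st,ce=cv2.connectedComponentsWithStats(m); i=1+np.argmax(st[1:,4]); print(n,st[i]+[x0,y0,0,0,0],ce[i]+[x0,y0])
    if n=='Tjack':
        cs,_=cv2.findContours((l==i).astype(np.uint8),0,2); r=cv2.minAreaRect(max(cs,key=cv2.contourArea)); print(r, (cv2.boxPoints(r)+[x0,y0]).tolist())
    else: print('\n'.join(''.join('#' if v else '.' for v in row) for row in (l==i)))
```

```text
T [330 205  18  16 205] [338.84878049 211.96097561]
................................
................................
................................
................................
................................
................................
................................
.............#########..........
...........#############........
..........###############.......
..........################......
.........#################......
.........####..###########......
.........####..###########......
.........####..###########......
........#####...#########.......
.........####...#########.......
.........#####....######........
.........#######...#####........
..........#############.........
...........############.........
............##########..........
..............#####.............
................................
S [139 190  23  31 446] [149.7309417  206.24439462]
...........................
...........................
.......#...................
.....#######...............
....##########.............
...###########.............
..#############............
..######
[... 376 characters left out ...]
####...
.....#############.#####...
....####################...
....####################...
....####################...
.....###################...
.....###################...
.....##################....
.....##################....
......################.....
.......#############.......
........###########........
...........#####...........
...........................
Tjack [ 209  135   66   87 3225] [241.4179845  178.68310078]
((40.4390869140625, 46.485530853271484), (80.82006072998047, 44.45623779296875), 69.67686462402344) [[205.55971336364746, 146.31121444702148], [247.24849700927734, 130.87092971801758], [275.3184585571289, 206.65985107421875], [233.62967681884766, 222.10012817382812]]
```

View pics/crop.png

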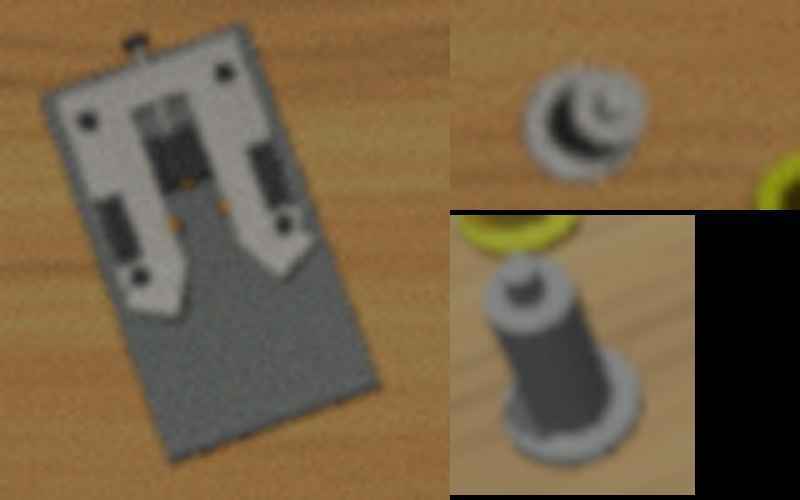

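The crop confirms it: a bare-steel post with a foot flange. In top-image pixels its pin top is near (342.6,209.7) and its flange centre near (338.8,212.8). The jack's front corners are near (234.6,222.6) and (276,207) and its rear corners near (249,134.4) and (208.4,149.4). The detent balls are at about (235,174.8) and (244.8,171.2).

```bash
cat >> h.py <<'E'
from scipy.spatial.transform import Rotation as Ro
def tool(s,dw):  # world shift (m) -> tool cm
    w,x,y,z=s['ee_rot']; return np.round(Ro.from_quat([x,y,z,w]).inv().apply(dw)*100,2)
E
python3 - <<'E'
from h import *
T=dict(np.load('a_top.npz'));S=dict(np.load('a_scene.npz'))
print('flange',ray(T,338.8,212.8,.004),'pin T',ray(T,342.6,209.7,.09),'pin S',ray(S,145.3,191.9,.09))
P=np.array([ray(T,u,v,.02)[:2] for u,v in((234.6,222.6),(276,207),(249,134.4),(208.4,149.4))])
M=np.array([[-.13,.065],[-.13,-.065],[.1,-.065],[.1,.065]])
pc,mc=P.mean(0),M.mean(0);H=(M-mc).T@(P-pc);th=np.arctan2(H[0,1]-H[1,0],H[0,0]+H[1,1])
R=np.array([[np.cos(th),-np.sin(th)],[np.sin(th),np.cos(th)]]);o=pc-R@mc
print('jack',o,np.degrees(th),'res',(P-(M@R.T+o)).round(4).tolist())
print('S corners',[ray(S,u/1.5625,v/1.5625,.02)[:2].round(4).tolist() for u,v in((403,246),(349,292))],P.round(4).tolist())
for z in(.028,.024):print('balls',[(R.T@(ray(T,u,v,z)[:2]-o)).round(4).tolist() for u,v in((235,174.8),(244.8,171.2),(237.4,166.8))])
# plate tips & rear corners top z .036
print('plate',[(R.T@(ray(T,200+u/5,130+v/5,.036)[:2]-o)).round(4).tolist() for u,v in((180,318),(278,278),(183,262),(237,240),(133,108),(187,94))])
s=status.read_state(); w,x,y,z=s['ee_rot']; print(Ro.from_quat([x,y,z,w]).as_matrix().round(3).tolist())
E
```

```text
flange [ 0.44479021 -0.13737474  0.004     ] pin T [ 0.44474274 -0.13378655  0.09      ] pin S [ 0.44534096 -0.13288532  0.09      ]
jack [0.56540402 0.14579615] 18.954028283933955 res [[0.0005, -0.0012], [0.0005, 0.0022], [-0.0004, 0.001], [-0.0005, -0.002]]
S corners [[0.4302, 0.1676], [0.4716, 0.0458]] [[0.4219, 0.1638], [0.464, 0.0443], [0.6806, 0.1178], [0.6383, 0.2377]]
balls [[-0.0011, 0.0157], [-0.001, -0.0145], [0.0187, 0.0012]]
balls [[-0.0003, 0.0157], [-0.0002, -0.0146], [0.0195, 0.0011]]
plate [[-0.0549, 0.0314], [-0.0526, -0.0289], [-0.025, 0.0189], [-0.0238, -0.0145], [0.07, 0.0155], [0.0669, -0.0167]]
[[-0.962, 0.272, -0.0], [0.272, 0.962, -0.002], [-0.0, -0.002, -1.0]]
```

{"op": "carry_out", "data": {
  "deltas": [
    {"x": -4,"y": -2.1,"claw": 0},
    {"x": -4,"y": -2.1},
    {"x": -4,"y": -2.1},
    {"x": -4,"y": -2.1},
    {"x": -4,"y": -2.1}
  ],
  "force": 30
}}

```text
validation failed for argument at $.de...
```

{"op": "carry_out", "data": {
  "deltas": [
    {"x": -4,"y": -2.1},
    {"x": -4,"y": -2.1},
    {"x": -4,"y": -2.1},
    {"spin": -0.12},
    {"spin": -0.12}
  ]
}}

```text
validation failed for argument at $.de...
```

{"op": "carry_out", "data": {
  "deltas": [
    {"spin": -0.12},
    {"spin": -0.12},
    {"spin": -0.126},
    {}
  ]
}}

```text
validation failed for argument at $.de...
```

Run:
```python
from h import *
s=status.read_state(); w,x,y,z=s['ee_rot']; m=Ro.from_quat([x,y,z,w]).as_matrix()
print(s['position'],m.round(4).tolist(),np.degrees(np.arctan2(m[1,1],m[0,1])))
print(tool(s,np.array([.4448,-.135,.36])-s['position']), s['joints'])
# refine jack in scene
S=dict(np.load('a_scene.npz'));hsv=cv2.cvtColor(S['frame'],cv2.COLOR_RGB2HSV)
b=((hsv[...,0]>10)&(hsv[...,0]<28)&(hsv[...,1]>150)).astype(np.uint8); 
cv2.imwrite('pics/sj.png',cv2.resize(S['frame'][150:250,215:335,::-1],(720,600),interpolation=cv2.INTER_CUBIC))
```

```text
[0.18371791 0.6492723  0.40376121] [[-0.9622, 0.2723, -0.0003], [0.2723, 0.9622, -0.0016], [-0.0001, -0.0017, -1.0]] 74.1998244816447
[-46.48 -68.35   4.5 ] [-1.40313875  0.47775778  0.02235255  1.55633038 -0.01149057  1.10929164
 -0.08312306]
```

View pics/sj.png

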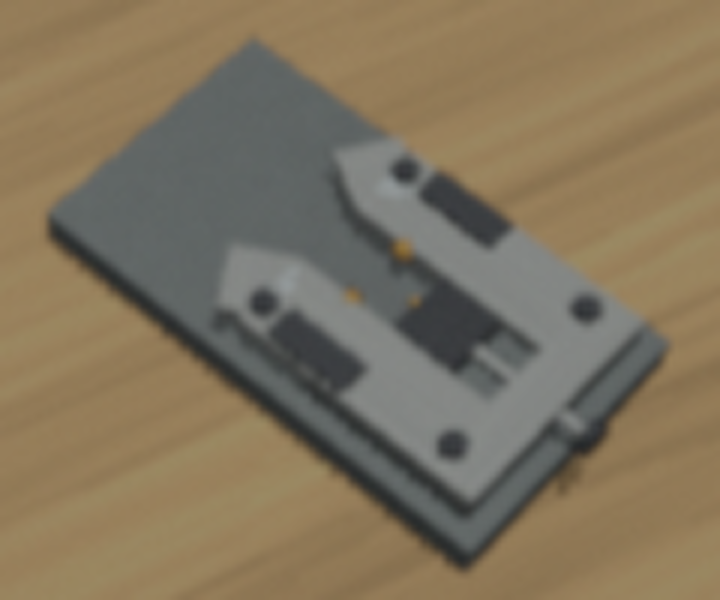

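The scene crop (6x, offset 215,150) shows the bed-level corners at (255,38), (50,217), (667,342) and (465,548). The seat pin is at (414,300), and the stop is a low dark block level with the plate.

{"op": "carry_out", "data": {
  "deltas": [
    {"x": -4,"y": -2.1,"z": 0,"spin": 0,"claw": 0},
    {"x": -4,"y": -2.1,"z": 0,"spin": 0,"claw": 0},
    {"x": -4,"y": -2.1,"z": 0,"spin": 0,"claw": 0},
    {"x": -4,"y": -2.1,"z": 0,"spin": 0,"claw": 0},
    {"x": -4,"y": -2.1,"z": 0,"spin": 0,"claw": 0}
  ],
  "force": 30
}}

```text
time_s: 0.6
position: [0.3487, 0.4924, 0.4044]
ee_rot: [-0.0, 0.137, 0.991, -0.0]
force: [-0.3, -0.7, -0.2]
finger_gap: 0.0877
grip_force: 0.0
```

Run:
```python
from h import *
S=dict(np.load('a_scene.npz'))
P=np.array([ray(S,215+u/6,150+v/6,.02)[:2] for u,v in((255,38),(50,217),(465,548),(667,342))])
M=np.array([[-.13,.065],[-.13,-.065],[.1,-.065],[.1,.065]])
pc,mc=P.mean(0),M.mean(0);H=(M-mc).T@(P-pc);th=np.arctan2(H[0,1]-H[1,0],H[0,0]+H[1,1])
R=np.array([[np.cos(th),-np.sin(th)],[np.sin(th),np.cos(th)]]);o=pc-R@mc
print('jackS',o,np.degrees(th),'res',(P-(M@R.T+o)).round(4).tolist())
print('seatpin',(R.T@(ray(S,215+414/6,150+300/6,.028)[:2]-o)))
```

```text
jackS [0.56843961 0.14852237] 18.788634322468766 res [[0.002, 0.0003], [0.0034, 0.0015], [-0.004, 0.0003], [-0.0013, -0.0021]]
seatpin [0.01330529 0.00420918]
```

{"op": "carry_out", "data": {
  "deltas": [
    {"x": -2.95,"y": -3.5,"z": 0,"spin": 0,"claw": 0},
    {"x": -2.95,"y": -3.5,"z": 0,"spin": 0,"claw": 0},
    {"x": -2.95,"y": -3.5,"z": 0,"spin": 0,"claw": 0},
    {"x": -2.95,"y": -3.5,"z": 0,"spin": 0,"claw": 0},
    {"x": -2.95,"y": -3.5,"z": 0,"spin": 0,"claw": 0}
  ]
}}

```text
time_s: 1.1
position: [0.4423, 0.2835, 0.4044]
ee_rot: [-0.0, 0.137, 0.991, -0.0]
force: [-0.2, 0.6, 1.0]
finger_gap: 0.0879
grip_force: 0.0
```

{"op": "carry_out", "data": {
  "deltas": [
    {"x": -2.95,"y": -3.5,"z": 0,"spin": 0,"claw": 0},
    {"x": -2.95,"y": -3.5,"z": 0,"spin": 0,"claw": 0},
    {"x": -0.82,"y": -4.74,"z": 0,"spin": 0,"claw": 0},
    {"x": -0.82,"y": -4.74,"z": 0,"spin": 0,"claw": 0},
    {"x": -0.82,"y": -4.74,"z": 0,"spin": 0,"claw": 0}
  ]
}}

```text
time_s: 1.6
position: [0.464, 0.0565, 0.4044]
ee_rot: [-0.0, 0.138, 0.99, -0.0]
force: [1.0, 0.5, 0.0]
finger_gap: 0.0876
grip_force: 0.0
```

{"op": "carry_out", "data": {
  "deltas": [
    {"x": -0.82,"y": -4.74,"z": 0,"spin": 0,"claw": 0},
    {"x": -0.82,"y": -4.74,"z": 0,"spin": 0,"claw": 0},
    {"x": -0.82,"y": -4.74,"z": 0,"spin": 0,"claw": 0},
    {"x": -0.82,"y": -4.74,"z": 0,"spin": 0,"claw": 0},
    {"x": 0,"y": 0,"z": 2,"spin": -0.12,"claw": 0}
  ]
}}

```text
time_s: 2.1
position: [0.4437, -0.1392, 0.3865]
ee_rot: [0.003, 0.082, 0.997, -0.001]
force: [0.3, 0.9, -0.1]
finger_gap: 0.0878
grip_force: 0.0
```

{"op": "carry_out", "data": {
  "deltas": [
    {"x": 0,"y": 0,"z": 2,"spin": -0.12,"claw": 0},
    {"x": 0,"y": 0,"z": 2,"spin": -0.12,"claw": 0},
    {"x": 0,"y": 0,"z": 1,"spin": -0.12,"claw": 0},
    {"x": 0,"y": 0,"z": 0,"spin": -0.125,"claw": 0},
    {"x": 0,"y": 0,"z": 0,"spin": 0,"claw": 0}
  ]
}}

```text
time_s: 2.6
position: [0.4442, -0.1329, 0.3341]
ee_rot: [-0.001, -0.164, 0.986, 0.0]
force: [-0.2, -0.0, -0.1]
finger_gap: 0.0881
grip_force: 0.0
```

Run:
```python
from h import *
s=status.read_state(); w,x,y,z=s['ee_rot']; m=Ro.from_quat([x,y,z,w]).as_matrix()
print(s['position'],m.round(4).tolist(),np.degrees(np.arctan2(m[1,1],m[0,1])))
print(tool(s,np.array([.4448,-.1345,.213])-s['position']), s['joints'],s['force'])
```

```text
[ 0.44421908 -0.13288627  0.33412755] [[-0.946, -0.3241, -0.0013], [-0.3241, 0.946, 0.0001], [0.0012, 0.0006, -1.0]] 108.91299684662015
[-0.02 -0.18 12.11] [-0.16741806  0.22638418  0.37178802  2.13526581 -0.11379449  0.79949796
  2.17620164] [-0.16498334 -0.02608132 -0.07691455]
```

{"op": "carry_out", "data": {
  "deltas": [
    {"x": 0,"y": -0.15,"z": 4,"spin": 0,"claw": 0},
    {"x": 0,"y": 0,"z": 4,"spin": 0,"claw": 0},
    {"x": 0,"y": 0,"z": 2.6,"spin": 0,"claw": 0},
    {"x": 0,"y": 0,"z": 1.5,"spin": 0,"claw": 0},
    {"x": 0,"y": 0,"z": 0,"spin": 0,"claw": 0}
  ]
}}

```text
time_s: 3.1
position: [0.4443, -0.1341, 0.2121]
ee_rot: [-0.002, -0.162, 0.987, 0.0]
force: [-0.5, -0.3, 0.4]
finger_gap: 0.0876
grip_force: 0.0
```

Run:
```python
from h import *
c=cap('scene','b'); t=cap('top','b')
a=cv2.resize(c['frame'][120:270,70:220,::-1],(400,400),interpolation=cv2.INTER_CUBIC)
b=cv2.resize(t['frame'][150:270,280:400,::-1],(400,400),interpolation=cv2.INTER_CUBIC)
cv2.imwrite('pics/b.png',np.hstack([a,b]))
```

```text
(no output)
```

View pics/b.png

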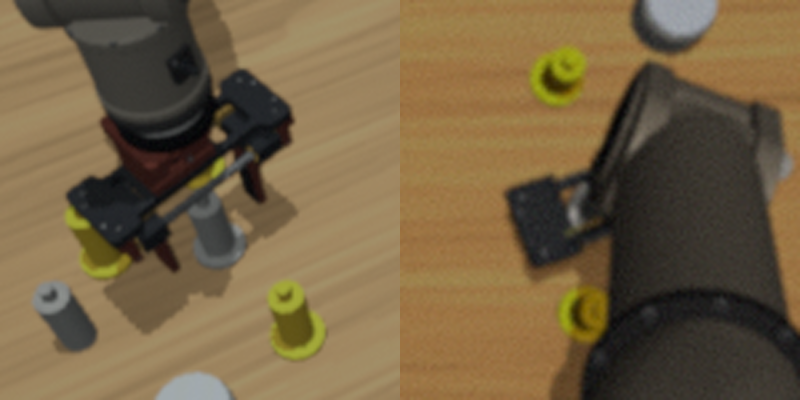

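The post at (215,235) stands between the open fingers, and the neighbouring posts are clear. Closing now.

{"op": "carry_out", "data": {
  "deltas": [
    {"x": 0,"y": 0,"z": 0,"spin": 0,"claw": 255},
    {"x": 0,"y": 0,"z": 0,"spin": 0,"claw": 255},
    {"x": 0,"y": 0,"z": 0,"spin": 0,"claw": 255},
    {"x": 0,"y": 0,"z": 0,"spin": 0,"claw": 255},
    {"x": 0,"y": 0,"z": 0,"spin": 0,"claw": 255}
  ],
  "force": 30
}}

```text
time_s: 3.7
position: [0.4451, -0.1343, 0.2139]
ee_rot: [0.0, -0.164, 0.986, -0.0]
force: [-0.3, 0.7, 0.7]
finger_gap: 0.0511
grip_force: 0.0
```

{"op": "carry_out", "data": {
  "deltas": [
    {"x": 0,"y": 0,"z": 0,"spin": 0,"claw": 255},
    {"x": 0,"y": 0,"z": 0,"spin": 0,"claw": 255},
    {"x": 0,"y": 0,"z": 0,"spin": 0,"claw": 255},
    {"x": 0,"y": 0,"z": -1,"spin": 0,"claw": 255},
    {"x": 0,"y": 0,"z": 0,"spin": 0,"claw": 255}
  ]
}}

```text
time_s: 4.2
position: [0.4451, -0.1344, 0.2245]
ee_rot: [0.0, -0.164, 0.987, -0.0]
force: [0.3, -0.5, -2.4]
finger_gap: 0.0296
grip_force: 30.0
```

{"op": "carry_out", "data": {
  "deltas": [
    {"x": 0,"y": 0,"z": -2,"spin": 0,"claw": 255},
    {"x": 0,"y": 0,"z": -3,"spin": 0,"claw": 255},
    {"x": -0.6,"y": 1.26,"z": -2,"spin": 0,"claw": 255},
    {"x": -1.2,"y": 2.3,"z": 0,"spin": 0,"claw": 255},
    {"x": -1.8,"y": 3.5,"z": 0,"spin": 0,"claw": 255}
  ]
}}

```text
time_s: 4.7
position: [0.4561, -0.0567, 0.2946]
ee_rot: [0.001, -0.162, 0.987, -0.0]
force: [-0.2, -0.5, -3.1]
finger_gap: 0.0296
grip_force: 30.0
```

{"op": "carry_out", "data": {
  "deltas": [
    {"x": -1.8,"y": 3.5,"z": 0,"spin": 0,"claw": 255},
    {"x": -1.8,"y": 3.5,"z": 0,"spin": 0,"claw": 255},
    {"x": -1.8,"y": 3.5,"z": 0,"spin": 0,"claw": 255},
    {"x": -1.5,"y": 3.0,"z": 0,"spin": 0,"claw": 255},
    {"x": -1.1,"y": 2.1,"z": 0,"spin": 0,"claw": 255}
  ]
}}

```text
time_s: 5.2
position: [0.4813, 0.1203, 0.2937]
ee_rot: [0.0, -0.165, 0.986, 0.0]
force: [0.6, -0.7, -3.2]
finger_gap: 0.0294
grip_force: 30.0
```

{"op": "carry_out", "data": {
  "deltas": [
    {"x": 0,"y": 0,"z": 0,"spin": 0,"claw": 255},
    {"x": 0,"y": 0,"z": 0,"spin": 0,"claw": 255}
  ]
}}

```text
time_s: 5.4
position: [0.4812, 0.1178, 0.2935]
ee_rot: [-0.0, -0.164, 0.986, -0.0]
force: [-0.5, -1.1, -2.4]
finger_gap: 0.0296
grip_force: 30.0
```

Run:
```python
from h import *
s=status.read_state(); w,x,y,z=s['ee_rot']; m=Ro.from_quat([x,y,z,w]).as_matrix()
print(s['position'],m.round(4).tolist(),np.degrees(np.arctan2(m[1,1],m[0,1])))
print(tool(s,np.array([.4814,.1176,.235])-s['position']), s['force'],s['torque'],s['finger_gap'])
c=cap('scene','c')
cv2.imwrite('pics/c.png',cv2.resize(c['frame'][90:250,190:350,::-1],(600,600),interpolation=cv2.INTER_CUBIC))
```

```text
[0.48119453 0.1177978  0.29348667] [[-0.9459, -0.3244, -0.0006], [-0.3244, 0.9459, -0.0005], [0.0007, -0.0003, -1.0]] 108.93130370137283
[-0.02 -0.02  5.85] [-0.47476903 -1.06213055 -2.41637031] [-0.003164    0.00648077  0.019686  ] 0.02958824555870668
```

View pics/c.png

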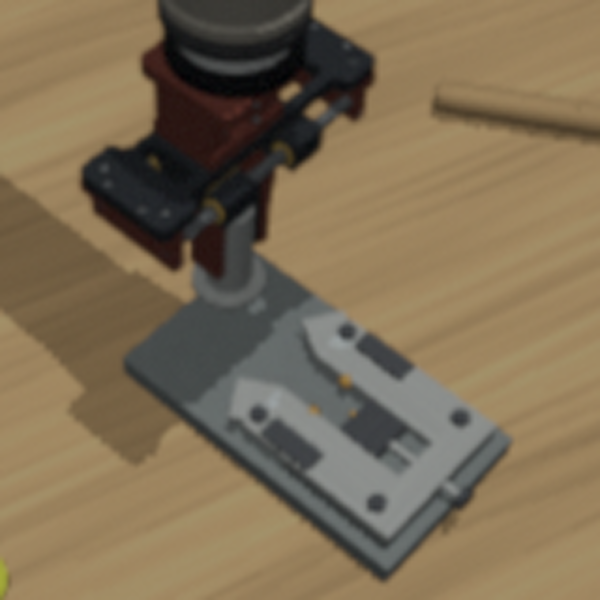

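The post hangs upright above the free front of the bed, flange at (230,285). Lowering it by feel.

{"op": "carry_out", "data": {
  "deltas": [
    {"x": 0,"y": 0,"z": 2.5,"spin": 0,"claw": 255},
    {"x": 0,"y": 0,"z": 2,"spin": 0,"claw": 255},
    {"x": 0,"y": 0,"z": 1,"spin": 0,"claw": 255},
    {"x": 0,"y": 0,"z": 0.2,"spin": 0,"claw": 255},
    {"x": 0,"y": 0,"z": 0,"spin": 0,"claw": 255}
  ]
}}

```text
time_s: 5.95
position: [0.4816, 0.117, 0.2368]
ee_rot: [-0.0, -0.163, 0.987, -0.0]
force: [-0.1, -0.0, -3.1]
finger_gap: 0.0296
grip_force: 30.0
```

{"op": "carry_out", "data": {
  "deltas": [
    {"x": 0,"y": 0,"z": 0.1,"spin": 0,"claw": 255},
    {"x": 0,"y": 0,"z": 0,"spin": 0,"claw": 255}
  ]
}}

```text
time_s: 6.15
position: [0.4818, 0.1177, 0.2363]
ee_rot: [0.001, -0.164, 0.986, 0.0]
force: [0.1, -0.1, -3.4]
finger_gap: 0.0295
grip_force: 30.0
```

{"op": "carry_out", "data": {
  "deltas": [
    {"x": 0,"y": 0,"z": 0.1,"spin": 0,"claw": 255},
    {"x": 0,"y": 0,"z": 0,"spin": 0,"claw": 255}
  ]
}}

```text
time_s: 6.35
position: [0.4816, 0.1178, 0.2349]
ee_rot: [0.0, -0.164, 0.986, 0.0]
force: [0.2, -0.2, -3.5]
finger_gap: 0.0291
grip_force: 30.0
```

{"op": "carry_out", "data": {
  "deltas": [
    {"x": 0,"y": 0,"z": 0.07,"spin": 0,"claw": 255},
    {"x": 0,"y": 0,"z": 0,"spin": 0,"claw": 255}
  ]
}}

```text
time_s: 6.55
position: [0.4815, 0.1177, 0.2339]
ee_rot: [0.0, -0.164, 0.986, 0.0]
force: [-0.3, 0.1, -3.3]
finger_gap: 0.0299
grip_force: 30.0
```

{"op": "carry_out", "data": {
  "deltas": [
    {"x": 0,"y": 0,"z": 0.05,"spin": 0,"claw": 255},
    {"x": 0,"y": 0,"z": 0,"spin": 0,"claw": 255}
  ]
}}

```text
time_s: 6.75
position: [0.4816, 0.1177, 0.2336]
ee_rot: [0.0, -0.164, 0.986, 0.0]
force: [-0.9, -0.5, 0.6]
finger_gap: 0.0295
grip_force: 30.0
```

{"op": "carry_out", "data": {
  "deltas": [
    {"x": -1,"y": 0,"z": 0,"spin": 0,"claw": 255},
    {"x": -1,"y": 0,"z": 0,"spin": 0,"claw": 255},
    {"x": -1,"y": 0,"z": 0,"spin": 0,"claw": 255},
    {"x": -0.7,"y": 0,"z": 0,"spin": 0,"claw": 255},
    {"x": 0,"y": 0,"z": 0,"spin": 0,"claw": 255}
  ]
}}

```text
time_s: 7.25
position: [0.5172, 0.1298, 0.2337]
ee_rot: [0.001, -0.164, 0.986, 0.0]
force: [-0.5, 0.2, 1.5]
finger_gap: 0.0299
grip_force: 30.0
```

{"op": "carry_out", "data": {
  "deltas": [
    {"x": -0.3,"y": 0,"z": 0,"spin": 0,"claw": 255},
    {"x": -0.3,"y": 0,"z": 0,"spin": 0,"claw": 255},
    {"x": 0,"y": 0,"z": 0,"spin": 0,"claw": 255}
  ]
}}

```text
time_s: 7.55
position: [0.5204, 0.1307, 0.2336]
ee_rot: [-0.003, -0.164, 0.987, -0.0]
force: [-9.8, -2.4, 15.7]
finger_gap: 0.0298
grip_force: 30.0
```

{"op": "carry_out", "data": {
  "deltas": [
    {"x": -0.3,"y": 0,"z": 0,"spin": 0,"claw": 255},
    {"x": -0.3,"y": 0,"z": 0,"spin": 0,"claw": 255},
    {"x": 0,"y": 0,"z": 0,"spin": 0,"claw": 255}
  ]
}}

```text
time_s: 7.85
position: [0.5265, 0.1328, 0.2336]
ee_rot: [-0.002, -0.164, 0.987, -0.0]
force: [-7.8, -2.9, 11.7]
finger_gap: 0.0298
grip_force: 30.0
```

Run:
```python
from h import *
s=status.read_state(); print(s['force'],s['torque'],s['ee_rot'],s['position'])
c=cap('scene','d')
cv2.imwrite('pics/d.png',cv2.resize(c['frame'][130:230,220:320,::-1],(600,600),interpolation=cv2.INTER_CUBIC))
```

```text
[-7.84759343 -2.91293471 11.71132191] [-0.5424888   1.89391155 -0.02039259] [-2.26537528e-03 -1.63647051e-01  9.86516345e-01 -1.08496036e-04] [0.52645778 0.13277254 0.23361662]
```

View pics/d.png

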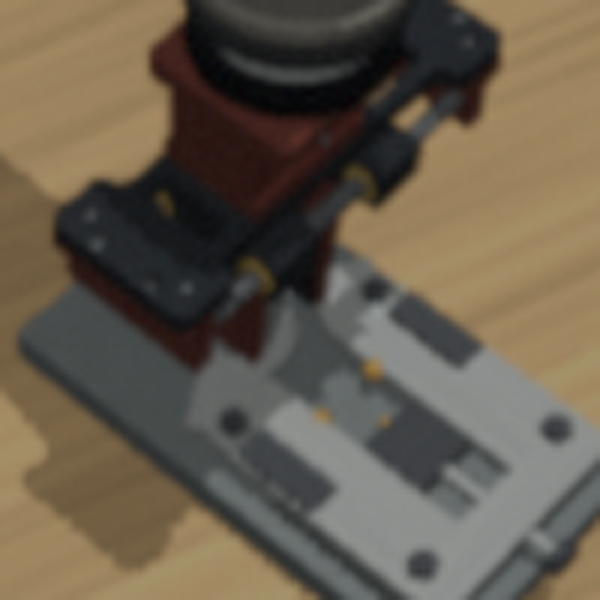

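The post's flange is just entering the mouth. The moment says the load is at the front of the foot, so the post has probably pitched slightly in the grip. I'll release to let it settle upright, then regrasp.

{"op": "carry_out", "data": {
  "deltas": [
    {"x": 0,"y": 0,"z": 0,"spin": 0,"claw": 100},
    {"x": 0,"y": 0,"z": 0,"spin": 0,"claw": 100},
    {"x": 0,"y": 0,"z": 0,"spin": 0,"claw": 100},
    {"x": 0,"y": 0,"z": 0,"spin": 0,"claw": 100}
  ]
}}

```text
time_s: 8.3
position: [0.5281, 0.1336, 0.2334]
ee_rot: [0.0, -0.164, 0.986, 0.0]
force: [-0.2, -0.3, -0.2]
finger_gap: 0.053
grip_force: 0.0
```

{"op": "carry_out", "data": {
  "deltas": [
    {"x": 0,"y": 0,"z": -0.05,"spin": 0,"claw": 255},
    {"x": 0,"y": 0,"z": 0,"spin": 0,"claw": 255},
    {"x": 0,"y": 0,"z": 0,"spin": 0,"claw": 255},
    {"x": 0,"y": 0,"z": 0,"spin": 0,"claw": 255},
    {"x": 0,"y": 0,"z": 0,"spin": 0,"claw": 255}
  ],
  "force": 20
}}

```text
time_s: 8.8
position: [0.5279, 0.1334, 0.2339]
ee_rot: [-0.0, -0.164, 0.986, -0.0]
force: [-0.6, -0.5, 0.5]
finger_gap: 0.0232
grip_force: 16.2
```

{"op": "carry_out", "data": {
  "deltas": [
    {"x": -0.2,"y": 0,"z": 0,"spin": 0,"claw": 255},
    {"x": 0,"y": 0,"z": 0,"spin": 0,"claw": 255}
  ]
}}

```text
time_s: 9.0
position: [0.5306, 0.1345, 0.2343]
ee_rot: [0.001, -0.164, 0.986, 0.0]
force: [0.7, 0.8, -0.7]
finger_gap: 0.0031
grip_force: 1.0
```

The fingers closed on nothing, so the post slipped out from between them. Looking before moving again.

Run:
```python
from h import *
c=cap('scene','e');t=cap('top','e')
a=cv2.resize(c['frame'][130:230,220:320,::-1],(400,400),interpolation=cv2.INTER_CUBIC)
b=cv2.resize(t['frame'][130:230,200:300,::-1],(400,400),interpolation=cv2.INTER_CUBIC)
cv2.imwrite('pics/e.png',np.hstack([a,b]))
```

```text
(no output)
```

View pics/e.png

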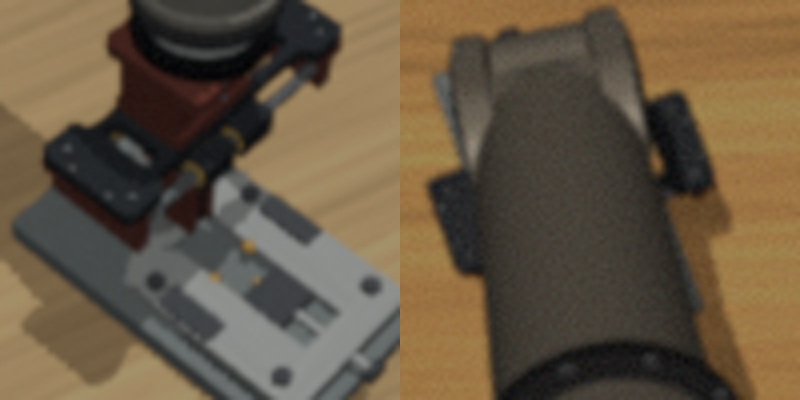

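The post is hidden on the robot side of the fingers. It pivoted between the pads as the foot dragged, then was squeezed out. I'll move off it forwards, lift clear and find it.

{"op": "carry_out", "data": {
  "deltas": [
    {"x": -0.6,"y": 0,"z": 0,"spin": 0,"claw": 255},
    {"x": 0,"y": 0,"z": -3,"spin": 0,"claw": 255},
    {"x": 0,"y": 0,"z": -4,"spin": 0,"claw": 255},
    {"x": 0,"y": 0,"z": -4,"spin": 0,"claw": 255},
    {"x": 0,"y": 0,"z": -4,"spin": 0,"claw": 255}
  ]
}}

```text
time_s: 9.6
position: [0.5352, 0.136, 0.3852]
ee_rot: [-0.001, -0.164, 0.986, -0.0]
force: [0.5, 0.7, -0.4]
finger_gap: 0.0004
grip_force: 0.0
```

{"op": "carry_out", "data": {
  "deltas": [
    {"x": 0,"y": 4.5,"z": -2,"spin": 0,"claw": 0},
    {"x": 0,"y": 4.5,"z": -2,"spin": 0,"claw": 0},
    {"x": 0,"y": 4.5,"z": 0,"spin": 0,"claw": 0},
    {"x": 0,"y": 4.5,"z": 0,"spin": 0,"claw": 0},
    {"x": 0,"y": 0,"z": 0,"spin": 0,"claw": 0}
  ]
}}

```text
time_s: 10.1
position: [0.4739, 0.3132, 0.4237]
ee_rot: [-0.001, -0.169, 0.986, 0.001]
force: [-0.1, 0.4, 0.2]
finger_gap: 0.0367
grip_force: 0.0
```

Run:
```python
from h import *
c=cap('scene','f');t=cap('top','f')
a=cv2.resize(c['frame'][130:230,220:320,::-1],(400,400),interpolation=cv2.INTER_CUBIC)
b=cv2.resize(t['frame'][130:230,200:300,::-1],(400,400),interpolation=cv2.INTER_CUBIC)
cv2.imwrite('pics/f.png',np.hstack([a,b]))
```

```text
(no output)
```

View pics/f.png

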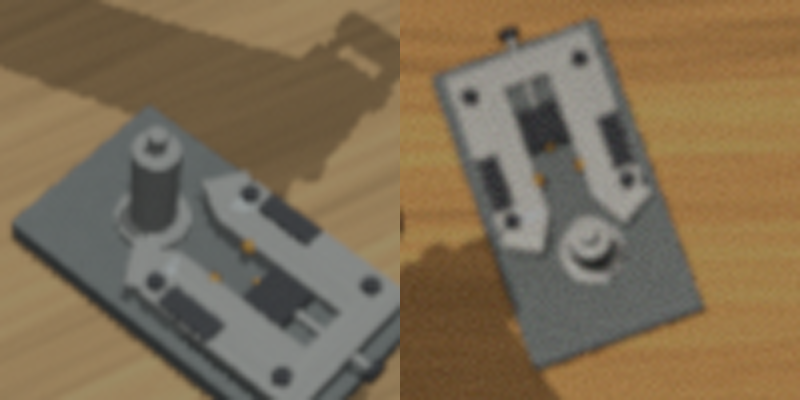

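The post stands upright on the bed before the mouth. Its pin top is at (247.8,190) in the top image and (259.3,164.3) in the scene image.

Run:
```python
from h import *
T=dict(np.load('f_top.npz'));S=dict(np.load('f_scene.npz'))
o=np.array([.5665,.1468]);a=np.radians(18.9);R=np.array([[np.cos(a),-np.sin(a)],[np.sin(a),np.cos(a)]])
for n,c,u,v,z in(('pinT',T,247.8,190,.11),('flT',T,247.5,193.75,.024),('pinS',S,259.3,164.3,.11)):
    p=ray(c,u,v,z)[:2]; print(n,p.round(4),(R.T@(p-o)).round(4))
# brass spots in top
h=cv2.cvtColor(T['frame'],cv2.COLOR_RGB2HSV)[160:182,228:255]
m=((h[...,1]>110)&(h[...,0]<30)).astype(np.uint8)
_,_,st,ce=cv2.connectedComponentsWithStats(m)
for s_,c_ in zip(st[1:],ce[1:]): print(s_[4],c_+[228,160],(R.T@(ray(T,*(c_+[228,160]),.026)[:2]-o)).round(4))
s=status.read_state();q=s['ee_rot'];print(s['position'],q, s['joints'].round(2))
p=np.array([*(o+R@[-.0608,0]),.4])
```

```text
pinT [0.5017 0.1215] [-0.0695 -0.0029]
flT [0.5038 0.1253] [-0.0663 -0.    ]
pinS [0.51   0.1239] [-0.0609 -0.0033]
2 [237.  166.5] [0.0189 0.0014]
2 [244.  170.5] [ 0.0008 -0.0137]
4 [234.5 174.5] [-0.0007  0.0161]
[0.47664182 0.30741465 0.42354543] [-5.58501735e-04 -1.65239230e-01  9.86253281e-01 -3.87072802e-04] [-0.87  0.28  0.23  1.81 -0.07  1.06  1.29]
```

{"op": "carry_out", "data": {
  "deltas": [
    {"x": 0.8,"y": -4.55,"z": 0,"spin": 0,"claw": 0},
    {"x": 0.8,"y": -4.55,"z": 0,"spin": 0,"claw": 0},
    {"x": 0.8,"y": -4.55,"z": 0,"spin": 0,"claw": 0},
    {"x": 0.8,"y": -4.55,"z": 0,"spin": 0,"claw": 0},
    {"x": 0,"y": 0,"z": 0,"spin": 0,"claw": 0}
  ]
}}

```text
time_s: 10.7
position: [0.5067, 0.1148, 0.4242]
ee_rot: [-0.0, -0.157, 0.988, -0.001]
force: [-0.3, -0.1, 0.0]
finger_gap: 0.0851
grip_force: 0.0
```

{"op": "carry_out", "data": {
  "deltas": [
    {"x": 0,"y": 0,"z": 1,"spin": 0,"claw": 0},
    {"x": 0,"y": 0,"z": 0,"spin": 0,"claw": 0},
    {"x": 0,"y": 0,"z": 0,"spin": 0,"claw": 0}
  ]
}}

```text
time_s: 11.0
position: [0.5055, 0.125, 0.4132]
ee_rot: [-0.001, -0.165, 0.986, -0.0]
force: [0.2, -1.2, -0.4]
finger_gap: 0.0878
grip_force: 0.0
```

Run:
```python
from h import *
s=status.read_state(); w,x,y,z=s['ee_rot']; m=Ro.from_quat([x,y,z,w]).as_matrix()
print(s['position'],np.degrees(np.arctan2(m[1,1],m[0,1])),m[:,2].round(4))
print(tool(s,np.array([.5055,.1243,.228])-s['position']),s['finger_gap'])
```

```text
[0.50549329 0.12495528 0.4132455 ] 108.96935117916348 [-1.4e-03 -4.0e-04 -1.0e+00]
[-1.000e-02 -6.000e-02  1.852e+01] 0.08776549417468725
```

{"op": "carry_out", "data": {
  "deltas": [
    {"x": 0,"y": 0,"z": 4.5,"spin": 0,"claw": 0},
    {"x": 0,"y": 0,"z": 4.5,"spin": 0,"claw": 0},
    {"x": 0,"y": 0,"z": 4.5,"spin": 0,"claw": 0},
    {"x": 0,"y": 0,"z": 3.5,"spin": 0,"claw": 0},
    {"x": 0,"y": 0,"z": 1.4,"spin": 0,"claw": 0}
  ]
}}

```text
time_s: 11.5
position: [0.5044, 0.1247, 0.2268]
ee_rot: [-0.003, -0.165, 0.986, -0.0]
force: [-0.5, 0.5, -0.1]
finger_gap: 0.0878
grip_force: 0.0
```

{"op": "carry_out", "data": {
  "deltas": [
    {"x": 0,"y": 0,"z": 0,"spin": 0,"claw": 255},
    {"x": 0,"y": 0,"z": 0,"spin": 0,"claw": 255},
    {"x": 0,"y": 0,"z": 0,"spin": 0,"claw": 255},
    {"x": 0,"y": 0,"z": 0,"spin": 0,"claw": 255},
    {"x": 0,"y": 0,"z": 0,"spin": 0,"claw": 255}
  ],
  "force": 40
}}

```text
time_s: 12.0
position: [0.5062, 0.124, 0.2311]
ee_rot: [0.001, -0.164, 0.986, 0.0]
force: [-0.1, 0.5, 0.9]
finger_gap: 0.0517
grip_force: 0.0
```

{"op": "carry_out", "data": {
  "deltas": [
    {"x": 0,"y": 0,"z": 0,"spin": 0,"claw": 255},
    {"x": 0,"y": 0,"z": 0,"spin": 0,"claw": 255},
    {"x": 0,"y": 0,"z": 0,"spin": 0,"claw": 255},
    {"x": 0,"y": 0,"z": 0,"spin": 0,"claw": 255}
  ]
}}

```text
time_s: 12.4
position: [0.5058, 0.1242, 0.2302]
ee_rot: [0.0, -0.164, 0.986, 0.0]
force: [-2.0, 1.3, 4.2]
finger_gap: 0.0296
grip_force: 40.0
```

{"op": "carry_out", "data": {
  "deltas": [
    {"x": 0,"y": 0,"z": -0.06,"spin": 0,"claw": 255},
    {"x": 0,"y": 0,"z": 0,"spin": 0,"claw": 255}
  ]
}}

```text
time_s: 12.6
position: [0.5055, 0.1235, 0.2302]
ee_rot: [-0.0, -0.164, 0.987, -0.0]
force: [-0.2, 0.6, -2.8]
finger_gap: 0.0296
grip_force: 40.0
```

{"op": "carry_out", "data": {
  "deltas": [
    {"x": 0,"y": 0,"z": -0.06,"spin": 0,"claw": 255},
    {"x": 0,"y": 0,"z": 0,"spin": 0,"claw": 255}
  ]
}}

```text
time_s: 12.8
position: [0.5057, 0.1237, 0.2309]
ee_rot: [-0.0, -0.164, 0.987, -0.0]
force: [-0.0, -0.7, -2.6]
finger_gap: 0.0296
grip_force: 40.0
```

{"op": "carry_out", "data": {
  "deltas": [
    {"x": -0.4,"y": 0.25,"z": 0,"spin": 0,"claw": 255},
    {"x": -0.4,"y": 0,"z": 0,"spin": 0,"claw": 255},
    {"x": -0.4,"y": 0,"z": 0,"spin": 0,"claw": 255},
    {"x": -0.3,"y": 0,"z": 0,"spin": 0,"claw": 255},
    {"x": 0,"y": 0,"z": 0,"spin": 0,"claw": 255}
  ]
}}

```text
time_s: 13.3
position: [0.5197, 0.1312, 0.2312]
ee_rot: [0.0, -0.164, 0.986, 0.0]
force: [0.3, -0.6, -2.8]
finger_gap: 0.0294
grip_force: 40.0
```

{"op": "carry_out", "data": {
  "deltas": [
    {"x": -0.2,"y": 0,"z": 0,"spin": 0,"claw": 255},
    {"x": -0.2,"y": 0,"z": 0,"spin": 0,"claw": 255},
    {"x": 0,"y": 0,"z": 0,"spin": 0,"claw": 255}
  ]
}}

```text
time_s: 13.6
position: [0.5232, 0.1324, 0.2312]
ee_rot: [0.0, -0.164, 0.986, 0.0]
force: [0.1, 0.0, -2.9]
finger_gap: 0.0295
grip_force: 40.0
```

{"op": "carry_out", "data": {
  "deltas": [
    {"x": -0.2,"y": 0,"z": 0,"spin": 0,"claw": 255},
    {"x": -0.2,"y": 0,"z": 0,"spin": 0,"claw": 255},
    {"x": 0,"y": 0,"z": 0,"spin": 0,"claw": 255}
  ]
}}

```text
time_s: 13.9
position: [0.5271, 0.1338, 0.2312]
ee_rot: [0.0, -0.164, 0.986, 0.0]
force: [0.6, -0.4, -2.7]
finger_gap: 0.0298
grip_force: 40.0
```

{"op": "carry_out", "data": {
  "deltas": [
    {"x": -0.2,"y": 0,"z": 0,"spin": 0,"claw": 255},
    {"x": -0.2,"y": 0,"z": 0,"spin": 0,"claw": 255},
    {"x": 0,"y": 0,"z": 0,"spin": 0,"claw": 255}
  ]
}}

```text
time_s: 14.2
position: [0.5309, 0.1351, 0.2312]
ee_rot: [0.0, -0.164, 0.986, 0.0]
force: [-0.3, -0.6, -3.2]
finger_gap: 0.0295
grip_force: 40.0
```

{"op": "carry_out", "data": {
  "deltas": [
    {"x": -0.2,"y": 0,"z": 0,"spin": 0,"claw": 255},
    {"x": -0.2,"y": 0,"z": 0,"spin": 0,"claw": 255},
    {"x": 0,"y": 0,"z": 0,"spin": 0,"claw": 255}
  ]
}}

```text
time_s: 14.5
position: [0.5345, 0.1365, 0.2311]
ee_rot: [0.0, -0.164, 0.986, 0.0]
force: [0.3, -0.2, -2.7]
finger_gap: 0.0295
grip_force: 40.0
```

{"op": "carry_out", "data": {
  "deltas": [
    {"x": -0.2,"y": 0,"z": 0,"spin": 0,"claw": 255},
    {"x": -0.2,"y": 0,"z": 0,"spin": 0,"claw": 255},
    {"x": 0,"y": 0,"z": 0,"spin": 0,"claw": 255}
  ]
}}

```text
time_s: 14.8
position: [0.5381, 0.138, 0.2311]
ee_rot: [-0.0, -0.164, 0.986, 0.0]
force: [-1.9, 1.8, -4.0]
finger_gap: 0.0298
grip_force: 40.0
```

{"op": "carry_out", "data": {
  "deltas": [
    {"x": 0,"y": 0.12,"z": 0,"spin": 0,"claw": 255},
    {"x": 0,"y": 0,"z": 0,"spin": 0,"claw": 255}
  ]
}}

```text
time_s: 15.0
position: [0.538, 0.1386, 0.2313]
ee_rot: [0.0, -0.164, 0.986, -0.0]
force: [-0.3, -0.4, -3.3]
finger_gap: 0.0297
grip_force: 40.0
```

{"op": "carry_out", "data": {
  "deltas": [
    {"x": -0.2,"y": 0,"z": 0,"spin": 0,"claw": 255},
    {"x": -0.2,"y": 0,"z": 0,"spin": 0,"claw": 255},
    {"x": 0,"y": 0,"z": 0,"spin": 0,"claw": 255}
  ]
}}

```text
time_s: 15.3
position: [0.542, 0.14, 0.2313]
ee_rot: [0.0, -0.164, 0.986, -0.0]
force: [-0.6, -0.7, -3.0]
finger_gap: 0.0296
grip_force: 40.0
```

{"op": "carry_out", "data": {
  "deltas": [
    {"x": -0.2,"y": 0,"z": 0,"spin": 0,"claw": 255},
    {"x": -0.2,"y": 0,"z": 0,"spin": 0,"claw": 255},
    {"x": 0,"y": 0,"z": 0,"spin": 0,"claw": 255}
  ]
}}

```text
time_s: 15.6
position: [0.5456, 0.1414, 0.2312]
ee_rot: [0.0, -0.164, 0.986, 0.0]
force: [0.2, 0.0, -3.0]
finger_gap: 0.0297
grip_force: 40.0
```

{"op": "carry_out", "data": {
  "deltas": [
    {"x": -0.15,"y": 0.08,"z": 0,"spin": 0,"claw": 255},
    {"x": -0.15,"y": 0,"z": 0,"spin": 0,"claw": 255},
    {"x": 0,"y": 0,"z": 0,"spin": 0,"claw": 255}
  ]
}}

```text
time_s: 15.9
position: [0.5481, 0.1431, 0.2312]
ee_rot: [0.0, -0.164, 0.986, 0.0]
force: [0.5, -0.7, -3.0]
finger_gap: 0.0299
grip_force: 40.0
```

{"op": "carry_out", "data": {
  "deltas": [
    {"x": 0,"y": 0,"z": 0.1,"spin": 0,"claw": 255},
    {"x": 0,"y": 0,"z": 0,"spin": 0,"claw": 255}
  ]
}}

```text
time_s: 16.1
position: [0.548, 0.143, 0.2302]
ee_rot: [0.0, -0.164, 0.986, 0.0]
force: [1.0, 0.7, -3.1]
finger_gap: 0.0296
grip_force: 40.0
```

{"op": "carry_out", "data": {
  "deltas": [
    {"x": 0,"y": 0,"z": 0,"spin": 0,"claw": 0},
    {"x": 0,"y": 0,"z": 0,"spin": 0,"claw": 0},
    {"x": 0,"y": 0,"z": 0,"spin": 0,"claw": 0},
    {"x": 0,"y": 0,"z": 0,"spin": 0,"claw": 0},
    {"x": 0,"y": 0,"z": 0,"spin": 0,"claw": 0}
  ]
}}

```text
time_s: 16.6
position: [0.5479, 0.143, 0.2302]
ee_rot: [0.0, -0.164, 0.986, 0.0]
force: [0.3, 0.1, 0.1]
finger_gap: 0.0658
grip_force: 0.0
```

{"op": "carry_out", "data": {
  "deltas": [
    {"x": 0,"y": 0,"z": -3,"spin": 0,"claw": 0},
    {"x": 0,"y": 0,"z": -4,"spin": 0,"claw": 0},
    {"x": 0,"y": 0,"z": -4,"spin": 0,"claw": 0},
    {"x": 1.5,"y": 0,"z": 0,"spin": 0,"claw": 255},
    {"x": 3,"y": 0,"z": 0,"spin": 0,"claw": 255}
  ]
}}

```text
time_s: 17.1
position: [0.5064, 0.129, 0.3418]
ee_rot: [0.002, -0.164, 0.986, 0.0]
force: [0.2, -0.2, -0.8]
finger_gap: 0.075
grip_force: 0.0
```

{"op": "carry_out", "data": {
  "deltas": [
    {"x": 0,"y": 0,"z": 0,"spin": 0,"claw": 255},
    {"x": 0,"y": 0,"z": 0,"spin": 0,"claw": 255},
    {"x": 0,"y": 0,"z": 0,"spin": 0,"claw": 255},
    {"x": 0,"y": 0,"z": 0,"spin": 0,"claw": 255},
    {"x": 0,"y": 0,"z": 0,"spin": 0,"claw": 255}
  ]
}}

```text
time_s: 17.6
position: [0.5058, 0.1286, 0.34]
ee_rot: [0.0, -0.164, 0.986, -0.0]
force: [-0.2, -0.6, 0.2]
finger_gap: 0.0352
grip_force: 0.0
```

Run:
```python
from h import *
s=status.read_state(); print(s['position'],s['force'],s['finger_gap'])
c=cap('scene','g')
cv2.imwrite('pics/g.png',cv2.resize(c['frame'][130:230,220:320,::-1],(600,600),interpolation=cv2.INTER_CUBIC))
```

```text
[0.50579275 0.12864182 0.33999057] [-0.22353321 -0.56964488  0.17912861] 0.03517068879699847
```

View pics/g.png

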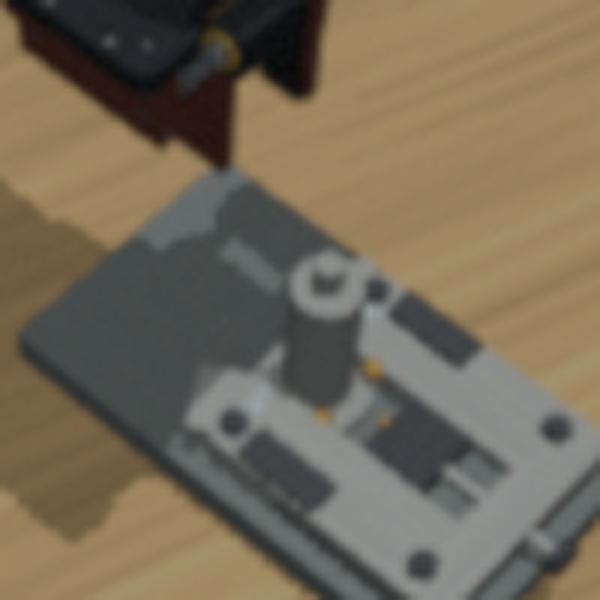

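The post stands upright in the slot at (325,330), just short of the two brass balls at (372,370) and (322,415). I'll now descend behind it with shut fingers and push low.

{"op": "carry_out", "data": {
  "deltas": [
    {"x": 0,"y": 0,"z": 0,"spin": 0,"claw": 255},
    {"x": 0,"y": 0,"z": 3,"spin": 0,"claw": 255},
    {"x": 0,"y": 0,"z": 3,"spin": 0,"claw": 255},
    {"x": 0,"y": 0,"z": 3,"spin": 0,"claw": 255},
    {"x": 0,"y": 0,"z": 2,"spin": 0,"claw": 255}
  ],
  "force": 10
}}

```text
time_s: 18.15
position: [0.5049, 0.1284, 0.2283]
ee_rot: [-0.001, -0.164, 0.986, -0.0]
force: [0.4, 0.1, -0.8]
finger_gap: 0.0006
grip_force: 0.0
```

{"op": "carry_out", "data": {
  "deltas": [
    {"x": 0,"y": 0,"z": 0.2,"spin": 0,"claw": 255},
    {"x": 0,"y": 0,"z": 0,"spin": 0,"claw": 255},
    {"x": 0,"y": 0,"z": 0,"spin": 0,"claw": 255}
  ]
}}

```text
time_s: 18.45
position: [0.5059, 0.1285, 0.2292]
ee_rot: [0.001, -0.164, 0.987, 0.0]
force: [0.6, 0.8, -0.2]
finger_gap: 0.0006
grip_force: 0.0
```

{"op": "carry_out", "data": {
  "deltas": [
    {"x": -0.5,"y": 0,"z": 0,"spin": 0,"claw": 255},
    {"x": -0.5,"y": 0,"z": 0,"spin": 0,"claw": 255},
    {"x": 0,"y": 0,"z": 0,"spin": 0,"claw": 255}
  ]
}}

```text
time_s: 18.75
position: [0.5158, 0.1322, 0.2289]
ee_rot: [0.001, -0.164, 0.986, 0.0]
force: [-0.2, -0.5, 0.7]
finger_gap: 0.0005
grip_force: 0.0
```

{"op": "carry_out", "data": {
  "deltas": [
    {"x": -0.3,"y": 0,"z": 0,"spin": 0,"claw": 255},
    {"x": -0.3,"y": 0,"z": 0,"spin": 0,"claw": 255},
    {"x": 0,"y": 0,"z": 0,"spin": 0,"claw": 255}
  ]
}}

```text
time_s: 19.05
position: [0.5208, 0.1338, 0.2282]
ee_rot: [0.0, -0.164, 0.986, 0.0]
force: [0.1, 0.5, 0.6]
finger_gap: 0.0006
grip_force: 0.0
```

{"op": "carry_out", "data": {
  "deltas": [
    {"x": -0.2,"y": 0,"z": 0,"spin": 0,"claw": 255},
    {"x": -0.1,"y": 0,"z": 0,"spin": 0,"claw": 255},
    {"x": -0.1,"y": 0,"z": 0,"spin": 0,"claw": 255},
    {"x": 0,"y": 0,"z": 0,"spin": 0,"claw": 255}
  ]
}}

```text
time_s: 19.45
position: [0.5242, 0.1349, 0.2281]
ee_rot: [-0.0, -0.164, 0.986, -0.0]
force: [0.7, -0.5, 0.4]
finger_gap: 0.0005
grip_force: 0.0
```

{"op": "carry_out", "data": {
  "deltas": [
    {"x": -0.1,"y": 0,"z": 0,"spin": 0,"claw": 255},
    {"x": -0.1,"y": 0,"z": 0,"spin": 0,"claw": 255},
    {"x": 0,"y": 0,"z": 0,"spin": 0,"claw": 255}
  ]
}}

```text
time_s: 19.75
position: [0.5259, 0.1354, 0.228]
ee_rot: [-0.0, -0.164, 0.986, -0.0]
force: [-1.8, -0.4, -0.3]
finger_gap: 0.0006
grip_force: 0.9
```

{"op": "carry_out", "data": {
  "deltas": [
    {"x": -0.1,"y": 0,"z": 0,"spin": 0,"claw": 255},
    {"x": -0.1,"y": 0,"z": 0,"spin": 0,"claw": 255},
    {"x": 0,"y": 0,"z": 0,"spin": 0,"claw": 255}
  ]
}}

```text
time_s: 20.05
position: [0.5282, 0.1363, 0.2281]
ee_rot: [0.0, -0.164, 0.986, 0.0]
force: [-1.4, -0.2, -1.1]
finger_gap: 0.0003
grip_force: 0.7
```

{"op": "carry_out", "data": {
  "deltas": [
    {"x": -0.1,"y": 0,"z": 0,"spin": 0,"claw": 255},
    {"x": -0.1,"y": 0,"z": 0,"spin": 0,"claw": 255},
    {"x": 0,"y": 0,"z": 0,"spin": 0,"claw": 255}
  ]
}}

```text
time_s: 20.35
position: [0.5294, 0.137, 0.228]
ee_rot: [-0.001, -0.164, 0.986, 0.0]
force: [-4.4, 0.6, 3.5]
finger_gap: 0.0005
grip_force: 2.4
```

{"op": "carry_out", "data": {
  "deltas": [
    {"x": -0.1,"y": 0,"z": 0,"spin": 0,"claw": 255},
    {"x": -0.1,"y": 0,"z": 0,"spin": 0,"claw": 255},
    {"x": 0,"y": 0,"z": 0,"spin": 0,"claw": 255}
  ]
}}

```text
time_s: 20.65
position: [0.5305, 0.1373, 0.2279]
ee_rot: [-0.002, -0.164, 0.986, 0.0]
force: [-8.0, -0.3, 6.1]
finger_gap: 0.0004
grip_force: 4.1
```

{"op": "carry_out", "data": {
  "deltas": [
    {"x": -0.1,"y": 0,"z": 0,"spin": 0,"claw": 255},
    {"x": -0.1,"y": 0,"z": 0,"spin": 0,"claw": 255},
    {"x": 0,"y": 0,"z": 0,"spin": 0,"claw": 255}
  ]
}}

```text
time_s: 20.95
position: [0.5319, 0.1375, 0.2278]
ee_rot: [-0.003, -0.164, 0.986, -0.0]
force: [-10.2, -1.8, 7.7]
finger_gap: 0.0004
grip_force: 5.2
```

{"op": "carry_out", "data": {
  "deltas": [
    {"x": -0.1,"y": 0,"z": 0,"spin": 0,"claw": 255},
    {"x": 0,"y": 0,"z": 0,"spin": 0,"claw": 255}
  ]
}}

```text
time_s: 21.15
position: [0.5328, 0.1378, 0.2278]
ee_rot: [-0.003, -0.164, 0.986, -0.0]
force: [-10.3, -2.5, 7.5]
finger_gap: 0.0005
grip_force: 5.1
```

{"op": "carry_out", "data": {
  "deltas": [
    {"x": -0.06,"y": 0,"z": 0,"spin": 0,"claw": 255},
    {"x": 0,"y": 0,"z": 0,"spin": 0,"claw": 255}
  ]
}}

```text
time_s: 21.35
position: [0.5334, 0.1379, 0.2277]
ee_rot: [-0.003, -0.164, 0.986, -0.0]
force: [-9.5, -2.7, 8.0]
finger_gap: 0.0006
grip_force: 5.2
```

{"op": "carry_out", "data": {
  "deltas": [
    {"x": -0.07,"y": 0,"z": 0,"spin": 0,"claw": 255},
    {"x": 0,"y": 0,"z": 0,"spin": 0,"claw": 255}
  ]
}}

```text
time_s: 21.55
position: [0.5341, 0.1382, 0.2277]
ee_rot: [-0.003, -0.164, 0.986, -0.0]
force: [-9.1, -3.2, 7.2]
finger_gap: 0.0005
grip_force: 5.1
```

{"op": "carry_out", "data": {
  "deltas": [
    {"x": -0.07,"y": 0,"z": 0,"spin": 0,"claw": 255},
    {"x": 0,"y": 0,"z": 0,"spin": 0,"claw": 255}
  ]
}}

```text
time_s: 21.75
position: [0.5349, 0.1385, 0.2277]
ee_rot: [-0.003, -0.164, 0.986, -0.0]
force: [-8.2, -1.2, 6.2]
finger_gap: 0.0006
grip_force: 4.7
```

{"op": "carry_out", "data": {
  "deltas": [
    {"x": -0.07,"y": 0,"z": 0,"spin": 0,"claw": 255},
    {"x": 0,"y": 0,"z": 0,"spin": 0,"claw": 255}
  ]
}}

```text
time_s: 21.95
position: [0.5358, 0.1388, 0.2278]
ee_rot: [-0.002, -0.164, 0.986, -0.0]
force: [-8.7, -2.7, 5.4]
finger_gap: 0.0005
grip_force: 4.3
```

Force is falling as the balls pass. Continuing.

{"op": "carry_out", "data": {
  "deltas": [
    {"x": -0.1,"y": 0,"z": 0,"spin": 0,"claw": 255},
    {"x": 0,"y": 0,"z": 0,"spin": 0,"claw": 255}
  ]
}}

```text
time_s: 22.15
position: [0.537, 0.1392, 0.2278]
ee_rot: [-0.002, -0.164, 0.986, -0.0]
force: [-6.7, -1.2, 3.9]
finger_gap: 0.0005
grip_force: 3.4
```

{"op": "carry_out", "data": {
  "deltas": [
    {"x": -0.1,"y": 0,"z": 0,"spin": 0,"claw": 255},
    {"x": 0,"y": 0,"z": 0,"spin": 0,"claw": 255}
  ]
}}

```text
time_s: 22.35
position: [0.5384, 0.1397, 0.2279]
ee_rot: [-0.001, -0.164, 0.986, -0.0]
force: [-5.2, -1.3, 1.1]
finger_gap: 0.0007
grip_force: 2.5
```

{"op": "carry_out", "data": {
  "deltas": [
    {"x": -0.1,"y": 0,"z": 0,"spin": 0,"claw": 255},
    {"x": 0,"y": 0,"z": 0,"spin": 0,"claw": 255}
  ]
}}

```text
time_s: 22.55
position: [0.5397, 0.1402, 0.2279]
ee_rot: [-0.001, -0.164, 0.986, -0.0]
force: [-4.9, -0.5, 1.3]
finger_gap: 0.0006
grip_force: 2.1
```

{"op": "carry_out", "data": {
  "deltas": [
    {"x": -0.1,"y": 0,"z": 0,"spin": 0,"claw": 255},
    {"x": 0,"y": 0,"z": 0,"spin": 0,"claw": 255}
  ]
}}

```text
time_s: 22.75
position: [0.5412, 0.1407, 0.2281]
ee_rot: [0.0, -0.164, 0.986, 0.0]
force: [-3.5, 0.2, -0.6]
finger_gap: 0.0006
grip_force: 1.3
```

{"op": "carry_out", "data": {
  "deltas": [
    {"x": -0.1,"y": 0,"z": 0,"spin": 0,"claw": 255},
    {"x": 0,"y": 0,"z": 0,"spin": 0,"claw": 255}
  ]
}}

```text
time_s: 22.95
position: [0.5422, 0.1411, 0.2282]
ee_rot: [0.0, -0.164, 0.986, 0.0]
force: [-2.4, -0.1, -0.8]
finger_gap: 0.0006
grip_force: 1.1
```

{"op": "carry_out", "data": {
  "deltas": [
    {"x": -0.1,"y": 0,"z": 0,"spin": 0,"claw": 255},
    {"x": 0,"y": 0,"z": 0,"spin": 0,"claw": 255}
  ]
}}

```text
time_s: 23.15
position: [0.5432, 0.1414, 0.2282]
ee_rot: [0.0, -0.164, 0.986, 0.0]
force: [-2.7, 0.2, -1.1]
finger_gap: -0.0
grip_force: 0.9
```

{"op": "carry_out", "data": {
  "deltas": [
    {"x": -0.1,"y": 0,"z": 0,"spin": 0,"claw": 255},
    {"x": 0,"y": 0,"z": 0,"spin": 0,"claw": 255}
  ]
}}

```text
time_s: 23.35
position: [0.5441, 0.1417, 0.2282]
ee_rot: [0.0, -0.164, 0.986, 0.0]
force: [-1.9, 0.3, -1.5]
finger_gap: 0.0005
grip_force: 0.8
```

{"op": "carry_out", "data": {
  "deltas": [
    {"x": -0.1,"y": 0,"z": 0,"spin": 0,"claw": 255},
    {"x": 0,"y": 0,"z": 0,"spin": 0,"claw": 255}
  ]
}}

```text
time_s: 23.55
position: [0.5449, 0.142, 0.2282]
ee_rot: [0.0, -0.164, 0.986, 0.0]
force: [-2.2, 0.3, 0.5]
finger_gap: 0.0009
grip_force: 0.9
```

{"op": "carry_out", "data": {
  "deltas": [
    {"x": -0.1,"y": 0,"z": 0,"spin": 0,"claw": 255},
    {"x": 0,"y": 0,"z": 0,"spin": 0,"claw": 255}
  ]
}}

```text
time_s: 23.75
position: [0.5453, 0.1421, 0.228]
ee_rot: [-0.001, -0.164, 0.986, -0.0]
force: [-4.9, -1.1, 2.8]
finger_gap: 0.0006
grip_force: 2.5
```

{"op": "carry_out", "data": {
  "deltas": [
    {"x": -0.1,"y": 0,"z": 0,"spin": 0,"claw": 255},
    {"x": 0,"y": 0,"z": 0,"spin": 0,"claw": 255}
  ]
}}

```text
time_s: 23.95
position: [0.5457, 0.1421, 0.2279]
ee_rot: [-0.002, -0.164, 0.987, -0.0]
force: [-6.7, -0.6, 4.4]
finger_gap: 0.0004
grip_force: 3.8
```

{"op": "carry_out", "data": {
  "deltas": [
    {"x": -0.1,"y": 0,"z": 0,"spin": 0,"claw": 255},
    {"x": 0,"y": 0,"z": 0,"spin": 0,"claw": 255}
  ]
}}

```text
time_s: 24.15
position: [0.546, 0.1422, 0.2278]
ee_rot: [-0.003, -0.164, 0.987, -0.0]
force: [-9.4, -2.6, 6.4]
finger_gap: 0.0001
grip_force: 5.2
```

{"op": "carry_out", "data": {
  "deltas": [
    {"x": -0.1,"y": 0,"z": 0,"spin": 0,"claw": 255},
    {"x": 0,"y": 0,"z": 0,"spin": 0,"claw": 255}
  ]
}}

```text
time_s: 24.35
position: [0.5464, 0.1423, 0.2278]
ee_rot: [-0.004, -0.164, 0.987, -0.0]
force: [-12.9, -2.8, 10.8]
finger_gap: 0.0006
grip_force: 6.6
```

Firm stop at 13 N. Backing off so it settles, then a light check push.

{"op": "carry_out", "data": {
  "deltas": [
    {"x": 0.2,"y": 0,"z": 0,"spin": 0,"claw": 255},
    {"x": 0.3,"y": 0,"z": 0,"spin": 0,"claw": 255},
    {"x": 0.3,"y": 0,"z": 0,"spin": 0,"claw": 255},
    {"x": 0,"y": 0,"z": 0,"spin": 0,"claw": 255}
  ]
}}

```text
time_s: 24.75
position: [0.5414, 0.1407, 0.2285]
ee_rot: [0.001, -0.164, 0.986, 0.0]
force: [0.3, -0.0, 0.0]
finger_gap: 0.0006
grip_force: 0.0
```

{"op": "carry_out", "data": {
  "deltas": [
    {"x": -0.2,"y": 0,"z": 0,"spin": 0,"claw": 255},
    {"x": 0,"y": 0,"z": 0,"spin": 0,"claw": 255}
  ]
}}

```text
time_s: 24.95
position: [0.5435, 0.1415, 0.2284]
ee_rot: [0.001, -0.164, 0.986, 0.0]
force: [-0.3, 0.2, 0.7]
finger_gap: -0.0
grip_force: 0.0
```

{"op": "carry_out", "data": {
  "deltas": [
    {"x": -0.1,"y": 0,"z": 0,"spin": 0,"claw": 255},
    {"x": 0,"y": 0,"z": 0,"spin": 0,"claw": 255}
  ]
}}

```text
time_s: 25.15
position: [0.5441, 0.1417, 0.2282]
ee_rot: [0.0, -0.164, 0.986, 0.0]
force: [1.0, 0.0, -0.1]
finger_gap: 0.0005
grip_force: 0.0
```

{"op": "carry_out", "data": {
  "deltas": [
    {"x": -0.1,"y": 0,"z": 0,"spin": 0,"claw": 255},
    {"x": 0,"y": 0,"z": 0,"spin": 0,"claw": 255}
  ]
}}

```text
time_s: 25.35
position: [0.5446, 0.1418, 0.228]
ee_rot: [-0.0, -0.164, 0.986, -0.0]
force: [-1.4, -0.6, 1.6]
finger_gap: 0.0004
grip_force: 0.7
```

{"op": "carry_out", "data": {
  "deltas": [
    {"x": 0.3,"y": 0,"z": 0,"spin": 0,"claw": 255},
    {"x": 1,"y": 0,"z": 0,"spin": 0,"claw": 255},
    {"x": 2,"y": 0,"z": 0,"spin": 0,"claw": 255},
    {"x": 0,"y": 0,"z": -4,"spin": 0,"claw": 255},
    {"x": 0,"y": 0,"z": -4,"spin": 0,"claw": 255}
  ]
}}

```text
time_s: 25.85
position: [0.5119, 0.1306, 0.308]
ee_rot: [-0.002, -0.164, 0.987, -0.0]
force: [1.7, 0.9, 0.3]
finger_gap: 0.0002
grip_force: 0.0
```

{"op": "carry_out", "data": {
  "deltas": [
    {"x": 0,"y": 0,"z": -4,"spin": 0,"claw": 255},
    {"x": 0,"y": 0,"z": -4,"spin": 0,"claw": 255},
    {"x": 0,"y": 4,"z": 0,"spin": 0,"claw": 255},
    {"x": 0,"y": 4,"z": 0,"spin": 0,"claw": 255},
    {"x": 0,"y": 4,"z": 0,"spin": 0,"claw": 255}
  ]
}}

```text
time_s: 26.35
position: [0.4737, 0.2453, 0.3886]
ee_rot: [0.0, -0.163, 0.987, 0.0]
force: [0.9, -0.1, -0.4]
finger_gap: 0.0007
grip_force: 0.0
```

{"op": "carry_out", "data": {
  "deltas": [
    {"x": 0,"y": 4,"z": 0,"spin": 0,"claw": 255},
    {"x": 0,"y": 0,"z": 0,"spin": 0,"claw": 255},
    {"x": 0,"y": 0,"z": 0,"spin": 0,"claw": 255}
  ]
}}

```text
time_s: 26.65
position: [0.461, 0.283, 0.3879]
ee_rot: [-0.0, -0.165, 0.986, -0.0]
force: [-1.0, -1.6, 0.9]
finger_gap: 0.0007
grip_force: 0.0
```

Run:
```python
from h import *
T=cap('top','z');c=T['frame'][130:190,205:275]
h=cv2.cvtColor(c,cv2.COLOR_RGB2HSV); F=dict(np.load('f_top.npz'))
d=cv2.absdiff(c,F['frame'][130:190,205:275]).max(2)
print('\n'.join(''.join('#' if v>45 else '.' for v in r) for r in d))
# expected pixels of home post for x=0.0005 and .0
o=np.array([.5665,.1468]);a=np.radians(18.9)
p=o+.0005*np.array([np.cos(a),np.sin(a)])+.002*np.array([-np.sin(a),np.cos(a)])
for z in(.036,.095,.11): print(z,np.array(proj(T,[*p,z]))-[205,130])
s=status.read_state();print(s['position'],s['force'])
```

```text
......................................................................
......................................................................
......................................................................
......................................................................
......................................................................
......................................................................
......................................................................
......................................................................
......................................................................
......................................................................
......................................................................
......................................................................
......................................................................
......................................................................
......................................................................
...................................
[... 2627 characters left out ...]
...................................
######................................................................
#######...............................................................
#######.................................#####.........................
########...............................########.......................
########..............................#########.......................
########.............................######..##.......................
#########...........................#######..##.......................
0.036 [33.7650087  41.79168171]
0.095 [32.60477597 37.76223974]
0.11 [32.29247112 36.67761745]
[0.46160829 0.2817913  0.38793555] [ 0.3577357  -0.73612137  0.03780681]
```

```bash
python3 -c "
from cell import ctrl;print(ctrl.close_job())"
```

```text
the job is handed in; nothing more can be done
None
```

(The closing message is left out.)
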